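# Count out six ball feet on the pocket board

## Task

Count out six ball feet by tilting the counting board by its handles: make the balls run out of the green channel until each of the six pockets holds one, then tip the two left over back into the green channel. Leave the board lying flat on the bench, released; do not touch the balls with the gripper, and leave the gouge, brush and carved block where they are.

Things in the scene. Friction and masses are not known exactly. Their poses are not given: they have to be found in the camera images.
- board: Loose wooden counting board, 0.6 to 0.85 kg, flat on the bench. Origin: centre of its underside. Own x runs from the channel end (-x, green handle) to the far end (+x, steel handle), z up. Box 230 x 127 mm, rim 69 mm high, inside 206 x 107. Inside from -x: sloping green channel (x -103 to -13), field 39 mm high with two rows of three pockets, flat run-out (x 64 to 103).
- pivot (a point): Middle of the edge on which the board pivots when its channel end is lifted: outer edge of the rubber foot strip at board x = +111 mm, at bench height. The other strip's edge, for lifting the far end, is at x = -111 mm.
- channel_handle (a point): Middle of the green round handle bar at the channel end: 14 mm thick, 98 mm free length along the board's y between two side arms, centre 45 mm up, at board x = -165 mm; 43 mm free gap between bar and end wall. Can be pinched from above, fingers closing along the board's x; the bar may turn between the fingers.
- far_handle (a point): Middle of the same kind of handle bar, bare steel, at the far end: board x = +165 mm, 45 mm up.
- channel (a point): Middle of the channel, board (-58, 0, 39) mm. The channel floor falls 8 degrees towards the end wall, from 39 mm up at x = -13 to 26 mm, so balls leave it only when the channel end is tilted up by more than that; rolling over filled pockets they hang up below about 25 degrees, and run freely at 30. How they spread differs each time: one tilt each way may not be enough.
- gouge: Bystander: carving gouge with wooden handle, about 245 mm long, 28 mm thick, lying along its x; origin on the bench at the ferrule.
- brush: Bystander: bench brush, 140 x 50 x 42 mm, wooden back, black bristles; origin centre of underside.
- block: Bystander: leg offcut 60 x 60 x 80 mm with a carved rosette on top; origin centre of underside.
- pocket0 (a point): Centre of a ball seated in pocket 0 (25 mm above the board's underside; it may lie up to 4 mm off). Row 1 from the channel, number 1 from -y. Square pocket 33 x 33 mm, 28 mm deep: a seated ball is about flush, others can roll over it. Lands between pockets 4 to 6 mm.
- pocket1 (a point): Centre of a ball seated in pocket 1 (25 mm above the board's underside; it may lie up to 4 mm off). Row 1 from the channel, number 2 from -y. Square pocket 33 x 33 mm, 28 mm deep: a seated ball is about flush, others can roll over it. Lands between pockets 4 to 6 mm.
- pocket2 (a point): Centre of a ball seated in pocket 2 (25 mm above the board's underside; it may lie up to 4 mm off). Row 1 from the channel, number 3 from -y. Square pocket 33 x 33 mm, 28 mm deep: a seated ball is about flush, others can roll over it. Lands between pockets 4 to 6 mm.
- pocket3 (a point): Centre of a ball seated in pocket 3 (25 mm above the board's underside; it may lie up to 4 mm off). Row 2 from the channel, number 1 from -y. Square pocket 33 x 33 mm, 28 mm deep: a seated ball is about flush, others can roll over it. Lands between pockets 4 to 6 mm.
- pocket4 (a point): Centre of a ball seated in pocket 4 (25 mm above the board's underside; it may lie up to 4 mm off). Row 2 from the channel, number 2 from -y. Square pocket 33 x 33 mm, 28 mm deep: a seated ball is about flush, others can roll over it. Lands between pockets 4 to 6 mm.
- pocket5 (a point): Centre of a ball seated in pocket 5 (25 mm above the board's underside; it may lie up to 4 mm off). Row 2 from the channel, number 3 from -y. Square pocket 33 x 33 mm, 28 mm deep: a seated ball is about flush, others can roll over it. Lands between pockets 4 to 6 mm.
- ball0: Turned wooden ball foot, 28 mm diameter, 12 g; origin at its centre. Starts in the channel.
- ball1: Turned wooden ball foot, 28 mm diameter, 12 g; origin at its centre. Starts in the channel.
- ball2: Turned wooden ball foot, 28 mm diameter, 12 g; origin at its centre. Starts in the channel.
- ball3: Turned wooden ball foot, 28 mm diameter, 12 g; origin at its centre. Starts in the channel.
- ball4: Turned wooden ball foot, 28 mm diameter, 12 g; origin at its centre. Starts in the channel.
- ball5: Turned wooden ball foot, 28 mm diameter, 12 g; origin at its centre. Starts in the channel.
- ball6: Turned wooden ball foot, 28 mm diameter, 12 g; origin at its centre. Starts in the channel.
- ball7: Turned wooden ball foot, 28 mm diameter, 12 g; origin at its centre. Starts in the channel.

How it is judged:
At the end, for the whole second after the job is handed in: Each pocket holds a ball (centre within 8 mm of its seat point); the other two lie in the channel, inside the walls, centres at least 16 mm from mid-board on the channel side; board flat (tilt < 0.04 rad, under 6 mm up) and still (< 0.03 m/s), balls still (< 0.06 m/s) (distance between any of ball0, ball1, ball2, ball3, ball4, ball5, ball6, ball7 and pocket0 below 0.008 m and distance between any of ball0, ball1, ball2, ball3, ball4, ball5, ball6, ball7 and pocket1 below 0.008 m and distance between any of ball0, ball1, ball2, ball3, ball4, ball5, ball6, ball7 and pocket2 below 0.008 m and distance between any of ball0, ball1, ball2, ball3, ball4, ball5, ball6, ball7 and pocket3 below 0.008 m and distance between any of ball0, ball1, ball2, ball3, ball4, ball5, ball6, ball7 and pocket4 below 0.008 m and distance between any of ball0, ball1, ball2, ball3, ball4, ball5, ball6, ball7 and pocket5 below 0.008 m and ((x of ball0 in the frame of board between -0.106 and -0.016 m and y of ball0 in the frame of board between -0.057 and 0.057 m and z of ball0 in the frame of board between 0.032 and 0.06 m) or distance between ball0 and pocket0 below 0.008 m or distance between ball0 and pocket1 below 0.008 m or distance between ball0 and pocket2 below 0.008 m or distance between ball0 and pocket3 below 0.008 m or distance between ball0 and pocket4 below 0.008 m or distance between ball0 and pocket5 below 0.008 m) and ((x of ball1 in the frame of board between -0.106 and -0.016 m and y of ball1 in the frame of board between -0.057 and 0.057 m and z of ball1 in the frame of board between 0.032 and 0.06 m) or distance between ball1 and pocket0 below 0.008 m or distance between ball1 and pocket1 below 0.008 m or distance between ball1 and pocket2 below 0.008 m or distance between ball1 and pocket3 below 0.008 m or distance between ball1 and pocket4 below 0.008 m or distance between ball1 and pocket5 below 0.008 m) and ((x of ball2 in the frame of board between -0.106 and -0.016 m and y of ball2 in the frame of board between -0.057 and 0.057 m and z of ball2 in the frame of board between 0.032 and 0.06 m) or distance between ball2 and pocket0 below 0.008 m or distance between ball2 and pocket1 below 0.008 m or distance between ball2 and pocket2 below 0.008 m or distance between ball2 and pocket3 below 0.008 m or distance between ball2 and pocket4 below 0.008 m or distance between ball2 and pocket5 below 0.008 m) and ((x of ball3 in the frame of board between -0.106 and -0.016 m and y of ball3 in the frame of board between -0.057 and 0.057 m and z of ball3 in the frame of board between 0.032 and 0.06 m) or distance between ball3 and pocket0 below 0.008 m or distance between ball3 and pocket1 below 0.008 m or distance between ball3 and pocket2 below 0.008 m or distance between ball3 and pocket3 below 0.008 m or distance between ball3 and pocket4 below 0.008 m or distance between ball3 and pocket5 below 0.008 m) and ((x of ball4 in the frame of board between -0.106 and -0.016 m and y of ball4 in the frame of board between -0.057 and 0.057 m and z of ball4 in the frame of board between 0.032 and 0.06 m) or distance between ball4 and pocket0 below 0.008 m or distance between ball4 and pocket1 below 0.008 m or distance between ball4 and pocket2 below 0.008 m or distance between ball4 and pocket3 below 0.008 m or distance between ball4 and pocket4 below 0.008 m or distance between ball4 and pocket5 below 0.008 m) and ((x of ball5 in the frame of board between -0.106 and -0.016 m and y of ball5 in the frame of board between -0.057 and 0.057 m and z of ball5 in the frame of board between 0.032 and 0.06 m) or distance between ball5 and pocket0 below 0.008 m or distance between ball5 and pocket1 below 0.008 m or distance between ball5 and pocket2 below 0.008 m or distance between ball5 and pocket3 below 0.008 m or distance between ball5 and pocket4 below 0.008 m or distance between ball5 and pocket5 below 0.008 m) and ((x of ball6 in the frame of board between -0.106 and -0.016 m and y of ball6 in the frame of board between -0.057 and 0.057 m and z of ball6 in the frame of board between 0.032 and 0.06 m) or distance between ball6 and pocket0 below 0.008 m or distance between ball6 and pocket1 below 0.008 m or distance between ball6 and pocket2 below 0.008 m or distance between ball6 and pocket3 below 0.008 m or distance between ball6 and pocket4 below 0.008 m or distance between ball6 and pocket5 below 0.008 m) and ((x of ball7 in the frame of board between -0.106 and -0.016 m and y of ball7 in the frame of board between -0.057 and 0.057 m and z of ball7 in the frame of board between 0.032 and 0.06 m) or distance between ball7 and pocket0 below 0.008 m or distance between ball7 and pocket1 below 0.008 m or distance between ball7 and pocket2 below 0.008 m or distance between ball7 and pocket3 below 0.008 m or distance between ball7 and pocket4 below 0.008 m or distance between ball7 and pocket5 below 0.008 m) and angle between board's own z axis and vertical below 0.04 rad and height (world z) of board below 0.006 m and linear speed of board below 0.03 m/s and linear speed of each of ball0, ball1, ball2, ball3, ball4, ball5, ball6, ball7 below 0.06 m/s); the robot touches nothing.
It fails at once if the robot touches a ball (contact force between any of the fingers, the arm and ball0 above 0.05 N or contact force between any of the fingers, the arm and ball1 above 0.05 N or contact force between any of the fingers, the arm and ball2 above 0.05 N or contact force between any of the fingers, the arm and ball3 above 0.05 N or contact force between any of the fingers, the arm and ball4 above 0.05 N or contact force between any of the fingers, the arm and ball5 above 0.05 N or contact force between any of the fingers, the arm and ball6 above 0.05 N or contact force between any of the fingers, the arm and ball7 above 0.05 N).
It fails at once if gouge, brush or block moved more than 30 mm (distance of any of gouge, brush, block from where it was at the start of the episode above 0.03 m).
It also fails if it takes over 58 s, if anything falls off the work surface, if the arm or the gripper's body presses on something with over 40 N, if the wrist force passes 120 N, or if a joint passes its speed limit or range.

## Robot

A 6-joint arm with a two-finger parallel gripper is mounted at the origin on the work surface. World frame = base frame: x ahead of the robot, y to its left, z up, the work surface at z = 0. Lengths are in m, angles in rad, forces in N, time in s.
With the tool pointing down it reaches from about 0.35 to 0.975 m from the base axis. Payload 4.9 kg.
Tool frame: the origin (TCP) lies at the very end of the fingers, on their centre line; the grasp point (between the pads) lies manip.grip_point_offset behind it (manip.grip_point_offset is the distance from the TCP to the grasp point, in m); z points along the fingers, y is the line along which they close (so a half turn about z gives the same grasp; the last joint's range is limited). The gripper opens to 85 mm and grips with 20 to 120 N. Pads are 22 mm wide; open, the fingers measure 114 mm over their backs; the gripper's body (76 mm by 85 mm) begins 54 mm behind the grasp point. The pads swing forward as they close: fully open they stand 13 mm farther back than shut.
Start: joints at [-1.467, 0.053, 1.613, -0, 1.476, -0.119], TCP at [0.138, -0.61, 0.195] pointing down, gripper open.
Joint ranges: [-3.01, 3.01], [-1.01, 2.22], [0.06, 2.58], [-1.02, 4.17], [0.09, 2.62], [-3.14, 3.14]. Speed limits (rad/s): [2.57, 2.57, 3.14, 3.14, 3.14, 3.14].

## Interface

Orientations are given as a unit quaternion [w, x, y, z].
In Python, from plant import manip gives the robot as it stands.
- The arm moves only by the shell command python3 -m crank 'ROWS' [OPENING]. ROWS is JSON, a list of rows, each an object of numbers: "x", "y", "z": the shift along the tool's x, y, z in cm; "turn": the turn about the tool's z in rad. In form: [{"x": .., "y": .., "z": .., "turn": ..}, ...]. A call has 1 to 5 rows; each row shifts and turns the commanded pose from where the row before left it, along the tool's axes as they then stand; what a row does not reach is not made up. A row lasts 1/10 s, in which the tool goes at most 50 mm and 8.59 degrees, less where a joint would pass 70% of its speed; a pose out of reach is approached as far as the arm can. A call with a gripper value outside its range is refused whole. OPENING is the opening in per cent of the stroke, from 0 (shut) to 100 (fully open), set as the call begins (- or left out, the last holds). The fingers move at their own pace and stop on an object; the grip force is fixed at half the most. Time passes only in rows, so rows that do not move let the fingers close. It gives the time, the measured TCP pose, the force, the opening and the grip force at its end, in the units of the state.
- manip.state(): the state, without advancing time (a new reading comes with each control period).
- manip.grab_frame(name): name is "scene" or "top"; returns (picture, depth): 420x560x3 uint8, red, green, blue; 420x560 float32, m along the optical axis (not along the pixel's ray), 0 where there is no reading.
- manip.camera_model(name): a dict with "mtx" (3x3 intrinsics, pixels), "world_to_cam" (4x4, takes a point from world to camera coordinates). Camera axes: x right, y down, z forward; pixel columns grow to the right and rows downward; lengths in m; the calibration is good to about 2 mm. A picture is of the moment at which its call begins. camera_model takes no time and is no camera call.
- manip.job_done(): hands the job in; it is judged then, once.
The state is a dict: "time": time; "joint_pos": joint angles; "joint_vel": joint speeds; "joint_efforts": joint torques, N m; "tool_pos": TCP position; "tool_rot": TCP orientation; "contact_force": force on the tool from outside, world axes, zero at the start; "ft_torque": the same for the moment, N m; "gripper_width": opening from 0.0 (shut) to 1.0 (fully open); "grasp_force": force on a finger pad.
Only numpy, scipy, OpenCV 4.12 (cv2) and the standard library are available. Lean on these libraries where they do the work, as an engineer would, in place of code of your own. Each camera call takes 0.05 s, during which the arm holds its last target. There are 200 camera calls.

## Working session

There is one attempt and no reset: what is moved stays moved. The work goes in short steps, Python scripts to look and compute and a shell command to move; the robot and the scene stay as the last step left them, time stands still between calls to the robot, and variables do not carry over. Pictures are saved under pics/ and viewed, at most 10 in all, crops included, and the job is handed in when it is done.

```bash
mkdir -p pics; cat > h.py <<'E'
import numpy as np, cv2
from plant import manip
def look(n,f=None):
    im,d=manip.grab_frame(n)
    if f: cv2.imwrite(f,cv2.cvtColor(im,cv2.COLOR_RGB2BGR))
    return im,d
def pts(n,d):
    c=manip.camera_model(n);K=np.array(c["mtx"]);T=np.linalg.inv(np.array(c["world_to_cam"]))
    v,u=np.mgrid[:420,:560]
    P=np.stack([(u-K[0,2])/K[0,0]*d,(v-K[1,2])/K[1,1]*d,d],-1)
    return P@T[:3,:3].T+T[:3,3]
E
python3 - <<'E'
from h import *
im,d=look("top","pics/t0.png"); np.save("t0.npy",pts("top",d))
im2,d2=look("scene","pics/s0.png")
cv2.imwrite("pics/both.png",cv2.resize(np.vstack([cv2.imread("pics/t0.png")]),(800,600)))
s=manip.state();print(s,manip.grip_point_offset)
E
```

```text
{'time': 0.1, 'joint_pos': array([-1.46700337e+00,  5.33026907e-02,  1.61417650e+00, -3.67284895e-06,
        1.47600202e+00, -1.19033408e-01]), 'joint_vel': array([ 1.25814378e-03, -6.54560428e-05, -1.24375182e-03, -1.96600888e-03,
        6.85712443e-04,  1.82870716e-03]), 'joint_efforts': array([ 1.14647355e-03, -3.94905102e+01, -3.71360850e+01, -1.37909123e-05,
        3.98686665e-03, -8.08191658e-06]), 'tool_pos': array([ 0.13802882, -0.60890992,  0.19336685]), 'tool_rot': array([-9.44265243e-04,  9.93799506e-01,  1.11182959e-01,  5.36758373e-06]), 'contact_force': array([ 0.09749826, -1.28237575,  0.50957083]), 'ft_torque': array([ 0.02854059, -0.02031921, -0.01875288]), 'grasp_force': 0.0, 'gripper_width': 1.0015884890006153} 0.0187
```

View pics/both.png

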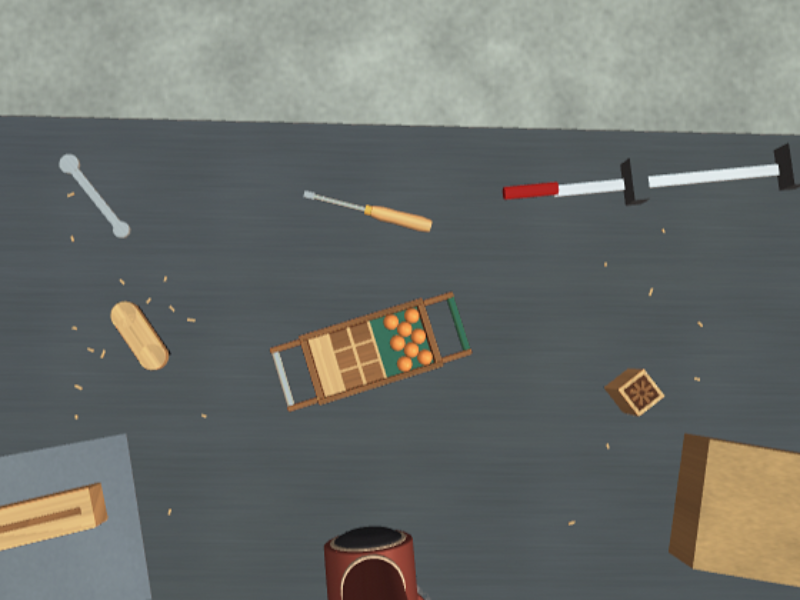

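View pics/s0.png

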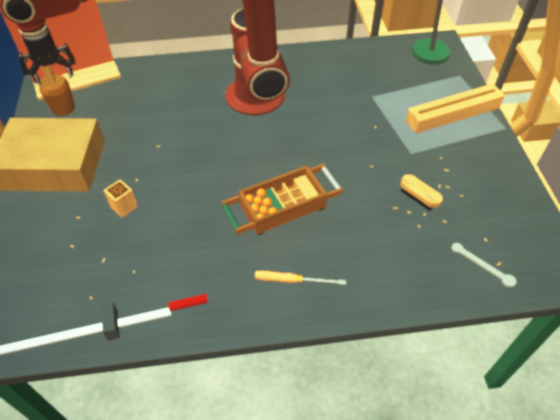

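```bash
cat >> h.py <<'E'
def board(im,P):
    """board pose (flat) from handles: green bar centre, and rim points"""
    h=cv2.cvtColor(im,cv2.COLOR_RGB2HSV)
    z=P[...,2]
    return h,z
E
python3 - <<'E'
from h import *
im=cv2.cvtColor(cv2.imread("pics/t0.png"),cv2.COLOR_BGR2RGB);P=np.load("t0.npy")
h,z=board(im,P)
v,u=np.mgrid[:420,:560]
win=(u>180)&(u<340)&(v>195)&(v<295)
g=win&(h[...,0]>55)&(h[...,0]<95)&(h[...,1]>90)&(u>308)
s=win&(u<210)&(h[...,1]<40)&(h[...,2]>110)
for n,m in(("green",g),("steel",s)):
    q=P[m];print(n,m.sum(),np.median(q,0),q.min(0),q.max(0))
m=win&(z>.03)&(z<.1)
q=P[m];r=cv2.minAreaRect((q[:,:2]*1000).astype(np.float32));print("all",r,m.sum())
print(cv2.boxPoints(r))
for n,a in(("g",(459,323)),("s",(283,379))):
    print(n,P[round(a[1]*.7),round(a[0]*.7)])
E
```

```text
green 182 [ 0.57479042 -0.12771132  0.05081523] [ 0.52879982 -0.14781535  0.04360509] [ 0.62129769 -0.108104    0.05936858]
steel 154 [0.47241086 0.18385784 0.0508548 ] [ 0.42453367  0.16497664 -0.00289257] [0.51791509 0.20599704 0.05643454]
all ((521.4044799804688, 28.474746704101562), (126.96797180175781, 344.5797424316406), 18.375083923339844) 4272
[[ 406.8453   171.96764]
 [ 515.46936 -155.04308]
 [ 635.9636  -115.01814]
 [ 527.3396   211.99257]]
g [ 0.57492484 -0.12906988  0.04983702]
s [0.46982508 0.18391551 0.04827698]
```

```bash
python3 -m crank '[{"turn":-0.098},{"x":4,"y":-2.2},{"x":4,"y":-2.2},{"x":4,"y":-2.2},{"x":4,"y":-2.2}]' 55; python3 -m crank '[{"x":4,"y":-2.2},{"x":4,"y":-2.2},{"x":4,"y":-2.2},{"x":4,"y":-2.2},{"x":4,"y":-2.2}]'; python3 -m crank '[{"x":4,"y":-2.2,"z":1},{"x":4,"y":-2.2,"z":1},{"x":4,"y":-2.2,"z":1},{"x":4,"y":-2.2,"z":1}]'
```

```text
schema error: expected keys x, y, z, turn
schema error: expected keys x, y, z, turn
schema error: expected keys x, y, z, turn
```

```bash
python3 -m crank '[{"x":0,"y":0,"z":0,"turn":-0.098},{"x":4,"y":-2.2,"z":0,"turn":0},{"x":4,"y":-2.2,"z":0,"turn":0},{"x":4,"y":-2.2,"z":0,"turn":0},{"x":4,"y":-2.2,"z":0,"turn":0}]' 55; python3 -m crank '[{"x":4,"y":-2.2,"z":0,"turn":0},{"x":4,"y":-2.2,"z":0,"turn":0},{"x":4,"y":-2.2,"z":0,"turn":0},{"x":4,"y":-2.2,"z":0,"turn":0},{"x":4,"y":-2.2,"z":0,"turn":0}]'; python3 -m crank '[{"x":4,"y":-2.2,"z":1,"turn":0},{"x":4,"y":-2.2,"z":1,"turn":0},{"x":4,"y":-2.2,"z":1,"turn":0},{"x":4,"y":-2.2,"z":1,"turn":0},{"x":0,"y":0,"z":0,"turn":0}]'
cat > err.py <<'E'
import sys
from h import *
from scipy.spatial.transform import Rotation as R
s=manip.state();q=s["tool_rot"];r=R.from_quat([q[1],q[2],q[3],q[0]])
t=np.array(eval(sys.argv[1]));print(round(s["time"],2),s["tool_pos"].round(4),"tool-cm to go",(r.inv().apply(t-s["tool_pos"])*100).round(2),"ydir deg",np.degrees(np.arctan2(*r.as_matrix()[1::-1,1])).round(2),"F",np.round(s["contact_force"],1),round(s["gripper_width"],3),s["grasp_force"])
E
python3 err.py "[.575,-.129,.12]"
```

```text
time: 0.6
tool_pos: [0.2629, -0.4739, 0.1939]
tool_rot: [-0.0, 0.987, 0.159, -0.0]
contact_force: [0.8, -0.9, 0.2]
gripper_width: 0.548
grasp_force: 0.0
time: 1.1
tool_pos: [0.4181, -0.3063, 0.1941]
tool_rot: [-0.0, 0.987, 0.16, -0.0]
contact_force: [0.7, -0.8, 0.5]
gripper_width: 0.55
grasp_force: 0.0
time: 1.6
tool_pos: [0.5425, -0.1696, 0.152]
tool_rot: [-0.002, 0.987, 0.163, -0.001]
contact_force: [-0.3, 0.2, -0.4]
gripper_width: 0.552
grasp_force: 0.0
1.6 [ 0.5425 -0.1696  0.152 ] tool-cm to go [ 4.38 -2.79  3.2 ] ydir deg -71.28 F [-0.3  0.2 -0.4] 0.552 0.0
```

```bash
python3 -m crank '[{"x":2.2,"y":-1.4,"z":1,"turn":0},{"x":2.2,"y":-1.4,"z":1,"turn":0},{"x":0,"y":0,"z":0,"turn":0},{"x":0,"y":0,"z":0,"turn":0}]' >/dev/null;python3 err.py "[.575,-.129,.026]"; python3 - <<'E'
from h import *
im,d=look("top"); im2,d2=look("scene")
a=cv2.resize(im[200:300,180:340],(800,500),interpolation=cv2.INTER_CUBIC)
cv2.imwrite("pics/a1.png",cv2.cvtColor(a,cv2.COLOR_RGB2BGR))
E
```

```text
2.0 [ 0.5737 -0.1338  0.1339] tool-cm to go [ 0.29 -0.41 10.79] ydir deg -71.58 F [ 0.3 -1.  -0.5] 0.549 0.0
```

View pics/a1.png

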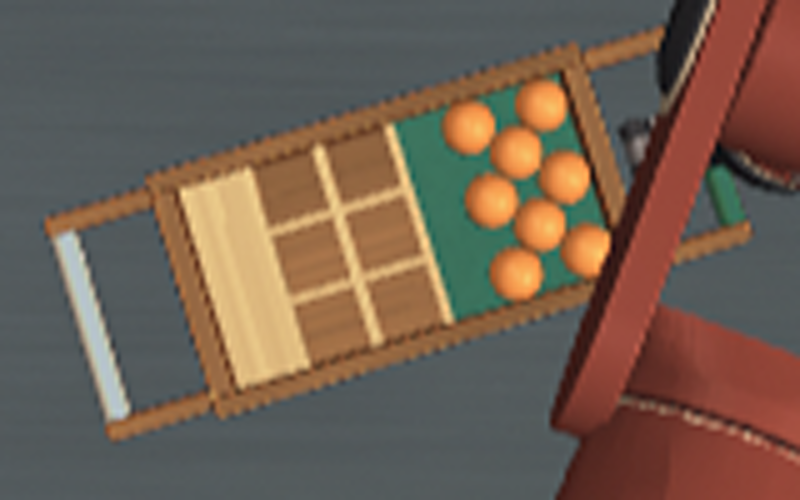

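The view shows the open fingers over the green bar (finger at ~(640,135) in the gap), with all 8 balls in the channel. Descending and gripping.

```bash
python3 -m crank '[{"x":0.3,"y":-0.4,"z":2.5,"turn":0},{"x":0,"y":0,"z":4,"turn":0},{"x":0,"y":0,"z":4.2,"turn":0},{"x":0,"y":0,"z":0,"turn":0},{"x":0,"y":0,"z":0,"turn":0}]' >/dev/null;python3 err.py "[.575,-.129,.026]"; python3 -m crank '[{"x":0,"y":0,"z":0,"turn":0},{"x":0,"y":0,"z":0,"turn":0},{"x":0,"y":0,"z":0,"turn":0},{"x":0,"y":0,"z":0,"turn":0}]' 0 >/dev/null;python3 err.py "[.575,-.129,.026]"
```

```text
2.6 [ 0.5754 -0.1296  0.0278] tool-cm to go [-0.02 -0.07  0.18] ydir deg -71.68 F [ 1.6 -0.2  0.7] 0.551 0.0
3.0 [ 0.5768 -0.1293  0.0289] tool-cm to go [-0.16 -0.08  0.29] ydir deg -71.62 F [ 0.3 -0.3 -0.4] 0.002 0.0
```

```bash
python3 - <<'E'
from h import *
im,d=look("top"); im2,d2=look("scene")
a=cv2.resize(im[210:310,200:340],(560,400),interpolation=cv2.INTER_CUBIC)
b=cv2.resize(im2[150:250,190:350],(640,400),interpolation=cv2.INTER_CUBIC)
b=cv2.resize(im2[150:250,190:330],(560,400),interpolation=cv2.INTER_CUBIC)
c=cv2.resize(np.hstack([a,b]),(800,286))
cv2.imwrite("pics/a2.png",cv2.cvtColor(c,cv2.COLOR_RGB2BGR))
E
```

```text
(no output)
```

View pics/a2.png

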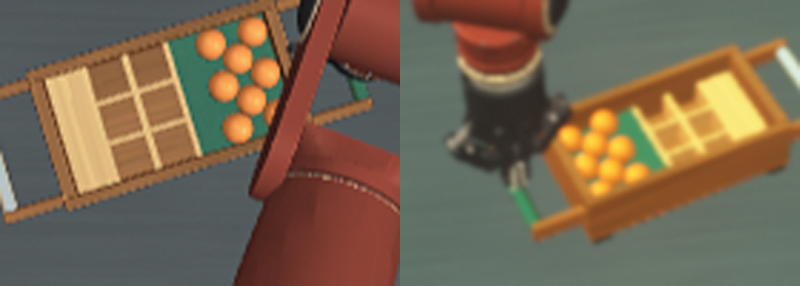

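```bash
python3 - <<'E'
from h import *
im2,d2=look("scene")
b=cv2.resize(im2[185:240,200:275],(750,550),interpolation=cv2.INTER_CUBIC)
cv2.imwrite("pics/a3.png",cv2.cvtColor(b,cv2.COLOR_RGB2BGR))
c=manip.camera_model("scene");K=np.array(c["mtx"]);T=np.array(c["world_to_cam"])
for p in [manip.state()["tool_pos"],[.575,-.129,.045],[.575+.049*.949,-.129+.049*.315,.045],[.575-.049*.949,-.129-.049*.315,.045]]:
    q=K@(T@np.r_[p,1])[:3];q=q[:2]/q[2];print((q-[200,185])*10)
s=manip.state();print(s["gripper_width"],s["grasp_force"],s["contact_force"],s["tool_pos"])
E
```

```text
[322.74378324 361.30953898]
[317.79616748 322.88316512]
[385.26743507 447.26128022]
[252.65708535 202.80425531]
0.0015083531898558691 0.0 [-0.29052728 -0.18992812  0.64347973] [ 0.57606419 -0.12895922  0.0278478 ]
```

View pics/a3.png

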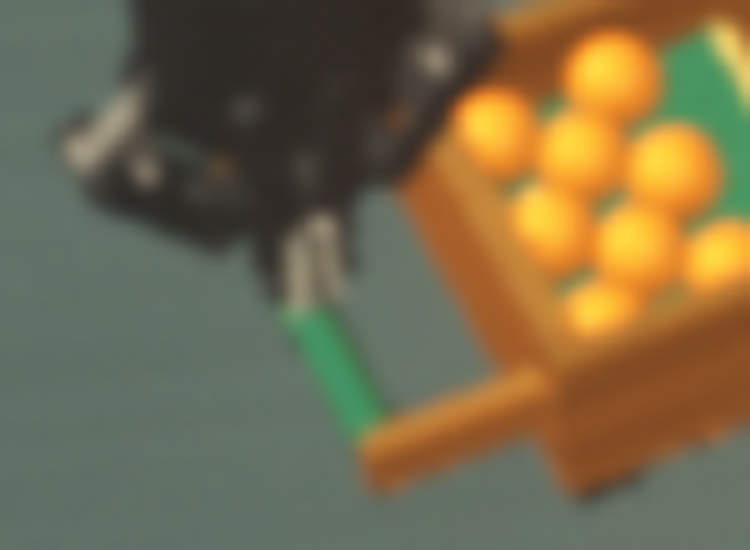

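The fingertips (≈(310,300)) seem to end near the bar's top, so either they're shut above the bar or the width reading is off. A 1 cm lift will tell from the force.

```bash
python3 -m crank '[{"x":0,"y":0,"z":-0.5,"turn":0},{"x":0,"y":0,"z":-0.5,"turn":0},{"x":0,"y":0,"z":0,"turn":0}]'; python3 - <<'E'
from h import *
im2,d2=look("scene");P=pts("scene",d2)
h=cv2.cvtColor(im2,cv2.COLOR_RGB2HSV)
b=np.zeros((420,560),bool);b[210:235,220:245]=1
m=b&(h[...,0]>55)&(h[...,0]<90)&(h[...,1]>110);print(m.sum(),P[m].max(0),np.median(P[m],0))
g=b&0
for v in range(204,222,2): print(v,[tuple(P[v,u].round(3)) for u in (228,230,232,234)])
E
```

```text
time: 3.45
tool_pos: [0.5768, -0.1293, 0.0388]
tool_rot: [0.001, 0.987, 0.16, 0.001]
contact_force: [-0.4, -0.5, -0.1]
gripper_width: 0.003
grasp_force: 0.0
45 [ 0.6120915  -0.11889037  0.05760458] [ 0.59129139 -0.12732132  0.05031661]
204 [(np.float64(0.587), np.float64(-0.134), np.float64(0.122)), (np.float64(1.499), np.float64(-0.109), np.float64(1.259)), (np.float64(0.587), np.float64(-0.124), np.float64(0.121)), (np.float64(0.583), np.float64(-0.118), np.float64(0.115))]
206 [(np.float64(0.59), np.float64(-0.135), np.float64(0.117)), (np.float64(0.586), np.float64(-0.13), np.float64(0.111)), (np.float64(0.582), np.float64(-0.124), np.float64(0.106)), (np.float64(0.578), np.float64(-0.119), np.float64(0.099))]
208 [(np.float64(0.586), np.float64(-0.136), np.float64(0.103)), (np.float64(0.587), np.float64(-0.13), np.float64(0.104)), (np.float64(0.583), np.float64(-0.125), np.float64(0.098)), (np.float64(0.581), np.float64(-0.119), np.float64(0.095))]
210 [(np.float64(0.584), np.float64(-0.137), np.float64(0.092)), (np.float64(0.588), np.float64(-0.131), np.float64(0.096)), (np.flo
[... 632 characters left out ...]
oat64(-0.139), np.float64(0.049)), (np.float64(0.573), np.float64(-0.134), np.float64(0.05)), (np.float64(0.577), np.float64(-0.128), np.float64(0.053)), (np.float64(0.54), np.float64(-0.123), np.float64(0.004))]
218 [(np.float64(0.538), np.float64(-0.141), np.float64(-0.005)), (np.float64(0.579), np.float64(-0.134), np.float64(0.048)), (np.float64(0.58), np.float64(-0.129), np.float64(0.048)), (np.float64(0.583), np.float64(-0.123), np.float64(0.051))]
220 [(np.float64(0.55), np.float64(-0.142), np.float64(0.001)), (np.float64(0.585), np.float64(-0.135), np.float64(0.046)), (np.float64(0.591), np.float64(-0.129), np.float64(0.054)), (np.float64(0.589), np.float64(-0.123), np.float64(0.05))]
```

Camera depth puts the fingertips well above the reported TCP height. I'll raise the gripper clear of the bar and measure the real tip height.

```bash
cat > tip.py <<'E'
from h import *
im,d=look("scene");P=pts("scene",d);s=manip.state();t=s["tool_pos"]
q=P.reshape(-1,3);q=q[(np.linalg.norm(q[:,:2]-t[:2],axis=1)<.075)&(q[:,2]>.02)&(q[:,2]<.4)]
print(t.round(4),round(s["gripper_width"],3))
for a in np.arange(.04,.22,.01):
    k=q[(q[:,2]>=a)&(q[:,2]<a+.01)]
    if len(k): print(round(a,2),len(k),k.min(0).round(3),k.max(0).round(3))
E
python3 -m crank '[{"x":0,"y":0,"z":-3,"turn":0},{"x":0,"y":0,"z":-3,"turn":0},{"x":0,"y":0,"z":0,"turn":0},{"x":0,"y":0,"z":0,"turn":0}]'>/dev/null; python3 tip.py;  python3 -m crank '[{"x":0,"y":0,"z":0,"turn":0},{"x":0,"y":0,"z":0,"turn":0},{"x":0,"y":0,"z":0,"turn":0},{"x":0,"y":0,"z":0,"turn":0}]' 55 >/dev/null; python3 tip.py
```

```text
[ 0.5755 -0.1288  0.0969] 0.003
0.04 168 [ 0.505 -0.154  0.04 ] [ 0.634 -0.058  0.05 ]
0.05 239 [ 0.505 -0.156  0.05 ] [ 0.63  -0.057  0.06 ]
0.06 111 [ 0.508 -0.152  0.06 ] [ 0.623 -0.06   0.07 ]
0.07 36 [ 0.511 -0.098  0.07 ] [ 0.614 -0.063  0.075]
0.13 3 [ 0.583 -0.138  0.138] [ 0.587 -0.13   0.14 ]
0.14 20 [ 0.576 -0.145  0.14 ] [ 0.589 -0.118  0.15 ]
0.15 28 [ 0.573 -0.147  0.15 ] [ 0.589 -0.117  0.159]
0.16 26 [ 0.575 -0.146  0.16 ] [ 0.59  -0.119  0.169]
0.17 23 [ 0.568 -0.146  0.17 ] [ 0.589 -0.11   0.18 ]
0.18 73 [ 0.557 -0.159  0.181] [ 0.6   -0.096  0.19 ]
0.19 81 [ 0.556 -0.171  0.19 ] [ 0.604 -0.093  0.2  ]
0.2 79 [ 0.563 -0.178  0.2  ] [ 0.605 -0.084  0.21 ]
0.21 82 [ 0.561 -0.18   0.21 ] [ 0.606 -0.075  0.22 ]
[ 0.5757 -0.1289  0.0971] 0.551
0.04 170 [ 0.507 -0.154  0.04 ] [ 0.632 -0.057  0.05 ]
0.05 251 [ 0.506 -0.153  0.05 ] [ 0.632 -0.057  0.06 ]
0.06 102 [ 0.511 -0.153  0.06 ] [ 0.626 -0.06   0.07 ]
0.07 38 [ 0.516 -0.096  0.07 ] [ 0.606 -0.061  0.075]
0.13 4 [ 0.56  -0.158  0.138] [ 0.59  -0.105  0.139]
0.14 21 [ 0.559 -0.167  0.14 ] [ 0.596 -0.095  0.15 ]
0.15 32 [ 0.561 -0.165  0.15 ] [ 0.596 -0.095  0.16 ]
0.16 34 [ 0.555 -0.169  0.16 ] [ 0.594 -0.094  0.17 ]
0.17 24 [ 0.561 -0.165  0.171] [ 0.596 -0.08   0.18 ]
0.18 79 [ 0.552 -0.18   0.18 ] [ 0.605 -0.077  0.19 ]
0.19 79 [ 0.55  -0.182  0.19 ] [ 0.607 -0.073  0.2  ]
0.2 81 [ 0.547 -0.186  0.2  ] [ 0.606 -0.07   0.21 ]
0.21 74 [ 0.556 -0.187  0.21 ] [ 0.608 -0.069  0.219]
```

Measured: tips sit at z≈0.138 when 0.097 is reported, so the reported TCP is about 41 mm too low. I'll trust the camera: descend ≈10.8 cm, watching the force.

```bash
python3 -m crank '[{"x":0,"y":0,"z":4,"turn":0},{"x":0,"y":0,"z":3,"turn":0},{"x":0,"y":0,"z":2,"turn":0},{"x":0,"y":0,"z":0,"turn":0}]'|grep -E "pos|force"; python3 -m crank '[{"x":0,"y":0,"z":1,"turn":0},{"x":0,"y":0,"z":0.8,"turn":0},{"x":0,"y":0,"z":0,"turn":0},{"x":0,"y":0,"z":0,"turn":0}]'|grep -E "pos|force";  python3 -m crank '[{"x":0,"y":0,"z":0,"turn":0},{"x":0,"y":0,"z":0,"turn":0},{"x":0,"y":0,"z":0,"turn":0},{"x":0,"y":0,"z":0,"turn":0}]' 0
```

```text
tool_pos: [0.5727, -0.1279, 0.0035]
contact_force: [-1.4, 1.1, 0.0]
grasp_force: 0.0
tool_pos: [0.5764, -0.1291, -0.0099]
contact_force: [0.9, -0.9, 0.6]
grasp_force: 0.0
time: 5.6
tool_pos: [0.5763, -0.1287, -0.0097]
tool_rot: [-0.0, 0.987, 0.16, 0.0]
contact_force: [-1.1, 3.2, 5.2]
gripper_width: 0.143
grasp_force: 58.5
```

Gripped (12–14 mm). Lifting the channel end along its arc to ~15°, pausing.

```bash
python3 -m crank '[{"x":0,"y":-0.24,"z":-1.2,"turn":0},{"x":0,"y":-0.25,"z":-1.2,"turn":0},{"x":0,"y":-0.35,"z":-1.17,"turn":0},{"x":0,"y":-0.36,"z":-1.17,"turn":0},{"x":0,"y":0,"z":0,"turn":0}]'|grep -E "pos|force"; python3 -m crank '[{"x":0,"y":-0.45,"z":-1.13,"turn":0},{"x":0,"y":-0.45,"z":-1.13,"turn":0},{"x":0,"y":0,"z":0,"turn":0},{"x":0,"y":0,"z":0,"turn":0},{"x":0,"y":0,"z":0,"turn":0}]';cat > pic.py <<'E'
import sys
from h import *
im,d=look("top"); im2,d2=look("scene")
a=cv2.resize(im[195:295,180:320],(560,400),interpolation=cv2.INTER_CUBIC)
b=cv2.resize(im2[140:240,210:350],(560,400),interpolation=cv2.INTER_CUBIC)
cv2.imwrite(sys.argv[1],cv2.cvtColor(cv2.resize(np.hstack([a,b]),(800,286)),cv2.COLOR_RGB2BGR))
E
python3 pic.py pics/a4.png
```

```text
tool_pos: [0.5731, -0.1173, 0.0391]
contact_force: [1.0, -0.1, -4.2]
grasp_force: 58.5
time: 6.6
tool_pos: [0.5696, -0.1093, 0.0597]
tool_rot: [0.0, 0.987, 0.16, 0.0]
contact_force: [0.8, -0.6, -1.9]
gripper_width: 0.14
grasp_force: 58.7
```

View pics/a4.png

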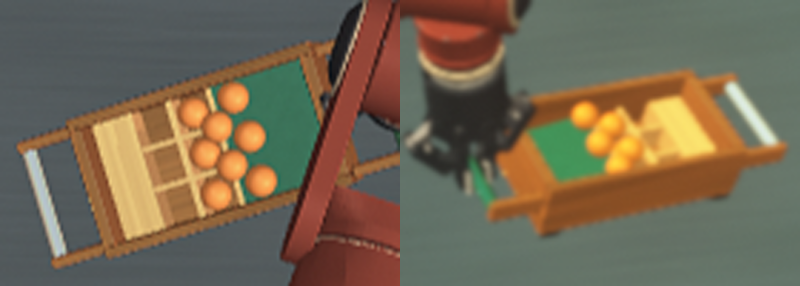

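At ~15° the balls reach row 1 (e.g. (195,112), (205,153), (217,192) in the left half). Continue to ~32°, and detect the balls numerically.

```bash
python3 -m crank '[{"x":0,"y":-0.54,"z":-1.09,"turn":0},{"x":0,"y":-0.56,"z":-1.09,"turn":0},{"x":0,"y":-0.64,"z":-1.04,"turn":0},{"x":0,"y":-0.64,"z":-1.03,"turn":0},{"x":0,"y":-0.73,"z":-0.98,"turn":0}]'|grep -E "pos|force"; python3 -m crank '[{"x":0,"y":-0.73,"z":-0.98,"turn":0},{"x":0,"y":-0.64,"z":-0.75,"turn":0},{"x":0,"y":0,"z":0,"turn":0},{"x":0,"y":0,"z":0,"turn":0},{"x":0,"y":0,"z":0,"turn":0}]'
cat > balls.py <<'E'
import sys
from h import *
from scipy.spatial.transform import Rotation as R
th=np.radians(float(sys.argv[1])) # + = channel end up
C=np.array(eval(sys.argv[2]) if len(sys.argv)>2 else [.523,.0285]);ang=np.radians(108.4)
im,d=look("top");P=pts("top",d);h=cv2.cvtColor(im,cv2.COLOR_RGB2HSV)
px=.111*np.sign(th) if th else 0
B=R.from_euler("z",ang).apply(R.from_euler("y",th).apply(P.reshape(-1,3)-0) ) if 0 else None
q=R.from_euler("z",-ang).apply(P.reshape(-1,3)-np.r_[C,0]); q=R.from_euler("y",-th).apply(q-[px,0,0])+[px,0,0]
q=q.reshape(P.shape)
m=((h[...,0]>7)&(h[...,0]<20)&(h[...,1]>140)&(h[...,2]>195)).astype(np.uint8)
v,u=np.mgrid[:420,:560];m[(abs(q[...,0])>.11)|(abs(q[...,1])>.06)]=0
n,l,st,c=cv2.connectedComponentsWithStats(m)
# ball: disc template matching on distance transform
dt=cv2.distanceTransform(cv2.copyMakeBorder(m,0,0,0,0,cv2.BORDER_CONSTANT),cv2.DIST_L2,5)
res=[]
for i in range(1,n):
    if st[i,4]<15: continue
    k=l==i;a=q[k];res.append((st[i,4],*np.round(a.mean(0)*1000,0),np.round(np.percentile(a[:,2],90)*1000)))
for r in sorted(res,key=lambda r:r[1]):print([int(x) for x in r])
E
python3 balls.py 32
```

```text
tool_pos: [0.5597, -0.0793, 0.1134]
contact_force: [0.4, -2.4, -2.5]
grasp_force: 58.4
time: 7.7
tool_pos: [0.5549, -0.0667, 0.1285]
tool_rot: [-0.0, 0.987, 0.16, -0.0]
contact_force: [0.7, -2.7, -3.9]
gripper_width: 0.136
grasp_force: 58.7
[91, 3, 5, 35, 41]
[74, 5, -33, 35, 41]
[67, 5, 41, 35, 40]
[77, 43, 2, 36, 42]
[60, 44, -36, 36, 41]
[62, 44, 41, 36, 41]
[76, 83, -16, 61, 69]
[80, 84, 19, 60, 69]
```

All six pockets hold a ball and two are in the run-out. Lowering back down.

```bash
python3 -m crank '[{"x":0,"y":0.64,"z":0.75,"turn":0},{"x":0,"y":0.73,"z":0.98,"turn":0},{"x":0,"y":0.73,"z":0.98,"turn":0},{"x":0,"y":0.64,"z":1.03,"turn":0},{"x":0,"y":0.64,"z":1.04,"turn":0}]'>/dev/null; python3 -m crank '[{"x":0,"y":0.56,"z":1.09,"turn":0},{"x":0,"y":0.54,"z":1.09,"turn":0},{"x":0,"y":0.45,"z":1.13,"turn":0},{"x":0,"y":0.45,"z":1.13,"turn":0},{"x":0,"y":0.36,"z":1.17,"turn":0}]'>/dev/null; python3 -m crank '[{"x":0,"y":0.35,"z":1.17,"turn":0},{"x":0,"y":0.25,"z":1.2,"turn":0},{"x":0,"y":0.24,"z":0.9,"turn":0},{"x":0,"y":0,"z":0.3,"turn":0},{"x":0,"y":0,"z":0,"turn":0}]'|grep -E "pos|force"; python3 -m crank '[{"x":0,"y":0,"z":0,"turn":0},{"x":0,"y":0,"z":0,"turn":0},{"x":0,"y":0,"z":0,"turn":0},{"x":0,"y":0,"z":0,"turn":0}]' 55; python3 balls.py 0
```

```text
tool_pos: [0.5774, -0.1299, -0.0074]
contact_force: [-8.1, 4.6, 15.8]
grasp_force: 63.0
time: 9.65
tool_pos: [0.5761, -0.1293, -0.0106]
tool_rot: [0.0, 0.987, 0.16, 0.0]
contact_force: [-0.5, -0.6, -0.7]
gripper_width: 0.55
grasp_force: 0.0
[63, 5, 41, 35, 39]
[64, 6, -34, 36, 40]
[61, 6, 4, 36, 41]
[63, 44, 2, 36, 40]
[65, 44, 42, 35, 40]
[63, 45, -35, 36, 41]
[68, 62, 22, 82, 68]
[64, 64, -13, 64, 68]
```

```bash
python3 -m crank '[{"x":0,"y":0,"z":-3,"turn":0},{"x":0,"y":0,"z":-4,"turn":0},{"x":0,"y":0,"z":-4,"turn":0},{"x":0,"y":-3,"z":-1,"turn":0},{"x":0,"y":-4,"z":0,"turn":0}]' >/dev/null; python3 - <<'E'
from h import *
im,d=look("top");P=pts("top",d);h,z=board(im,P)
v,u=np.mgrid[:420,:560]
s=(u>180)&(u<210)&(v>235)&(v<295)&(h[...,1]<40)&(h[...,2]>110)&(z>.035);q=P[s];print(s.sum(),np.median(q,0),(q.min(0)+q.max(0))/2)
E
python3 -m crank '[{"x":0,"y":-4.5,"z":0,"turn":0},{"x":0,"y":-4.5,"z":0,"turn":0},{"x":0,"y":-4.5,"z":0,"turn":0},{"x":0,"y":-4.5,"z":0,"turn":0},{"x":0,"y":-4.5,"z":0,"turn":0}]'>/dev/null;  python3 -m crank '[{"x":0,"y":-3,"z":0,"turn":0},{"x":0,"y":0,"z":0,"turn":0},{"x":0,"y":0,"z":0,"turn":0}]'>/dev/null; python3 err.py "[.472,.184,-.0115]"; python3 tip.py | awk '$1>0.1'
```

```text
151 [0.47002861 0.18136479 0.05131488] [0.46882769 0.10747684 0.6777523 ]
11.05 [0.4732 0.1796 0.1092] tool-cm to go [ 0.03 -0.46 12.07] ydir deg -71.52 F [-0.4 -0.1 -0.1] 0.549 0.0
[0.4735 0.179  0.1093] 0.548
0.14 3 [0.462 0.159 0.146] [0.487 0.209 0.15 ]
0.15 27 [0.454 0.146 0.15 ] [0.492 0.212 0.16 ]
0.16 33 [0.455 0.139 0.16 ] [0.495 0.215 0.17 ]
0.17 38 [0.457 0.141 0.17 ] [0.495 0.213 0.179]
0.18 34 [0.453 0.135 0.18 ] [0.494 0.21  0.19 ]
0.19 57 [0.457 0.123 0.19 ] [0.503 0.231 0.2  ]
0.2 85 [0.448 0.119 0.2  ] [0.502 0.234 0.21 ]
0.21 96 [0.448 0.116 0.21 ] [0.504 0.237 0.22 ]
```

```bash
python3 -m crank '[{"x":0,"y":-0.3,"z":4,"turn":0},{"x":0,"y":0,"z":4,"turn":0},{"x":0,"y":0,"z":3,"turn":0},{"x":0,"y":0,"z":1,"turn":0},{"x":0,"y":0,"z":0,"turn":0}]'|grep -E "pos|force"; python3 -m crank '[{"x":0,"y":0,"z":0,"turn":0},{"x":0,"y":0,"z":0,"turn":0},{"x":0,"y":0,"z":0,"turn":0},{"x":0,"y":0,"z":0,"turn":0},{"x":0,"y":0,"z":0,"turn":0}]' 0
```

```text
tool_pos: [0.4722, 0.181, -0.0113]
contact_force: [-0.6, 0.9, -0.9]
grasp_force: 0.0
time: 12.1
tool_pos: [0.4738, 0.1828, -0.0089]
tool_rot: [-0.0, 0.987, 0.16, 0.001]
contact_force: [-1.4, 1.5, 5.6]
gripper_width: 0.142
grasp_force: 58.6
```

```bash
python3 -m crank '[{"x":0,"y":0.24,"z":-1.2,"turn":0},{"x":0,"y":0.25,"z":-1.2,"turn":0},{"x":0,"y":0.35,"z":-1.17,"turn":0},{"x":0,"y":0.36,"z":-1.17,"turn":0},{"x":0,"y":0.45,"z":-1.13,"turn":0}]'|grep -E "pos|force"; python3 -m crank '[{"x":0,"y":0.45,"z":-1.13,"turn":0},{"x":0,"y":0.54,"z":-1.09,"turn":0},{"x":0,"y":0.56,"z":-1.09,"turn":0},{"x":0,"y":0.64,"z":-1.04,"turn":0},{"x":0,"y":0.64,"z":-1.03,"turn":0}]'|grep -E "pos|force"; python3 -m crank '[{"x":0,"y":0.73,"z":-0.98,"turn":0},{"x":0,"y":0.73,"z":-0.98,"turn":0},{"x":0,"y":0.64,"z":-0.75,"turn":0},{"x":0,"y":0,"z":0,"turn":0},{"x":0,"y":0,"z":0,"turn":0}]'; python3 -m crank '[{"x":0,"y":0,"z":0,"turn":0},{"x":0,"y":0,"z":0,"turn":0},{"x":0,"y":0,"z":0,"turn":0}]' >/dev/null
python3 balls.py -32;python3 pic.py pics/a5.png
```

```text
tool_pos: [0.4777, 0.1664, 0.0493]
contact_force: [-1.2, 1.3, -4.2]
grasp_force: 58.4
tool_pos: [0.4868, 0.1393, 0.1029]
contact_force: [0.3, 1.4, -4.4]
grasp_force: 58.3
time: 13.6
tool_pos: [0.4929, 0.1194, 0.1285]
tool_rot: [0.0, 0.987, 0.159, -0.0]
contact_force: [0.4, 0.6, -6.3]
gripper_width: 0.139
grasp_force: 58.6
[60, -91, 30, 57, 61]
[63, -90, -11, 57, 62]
[67, 4, -32, 37, 40]
[69, 4, 6, 37, 41]
[69, 4, 43, 37, 41]
[68, 42, 44, 36, 40]
[69, 43, -33, 36, 40]
[68, 43, 4, 36, 39]
```

View pics/a5.png

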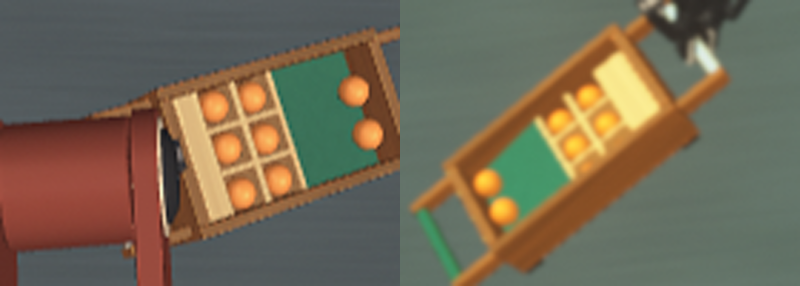

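Six balls sit in the pockets, with the last two at the channel's end wall ((355,90), (368,135)). Lowering, releasing and retreating.

```bash
python3 -m crank '[{"x":0,"y":-0.64,"z":0.75,"turn":0},{"x":0,"y":-0.73,"z":0.98,"turn":0},{"x":0,"y":-0.73,"z":0.98,"turn":0},{"x":0,"y":-0.64,"z":1.03,"turn":0},{"x":0,"y":-0.64,"z":1.04,"turn":0}]'>/dev/null; python3 -m crank '[{"x":0,"y":-0.56,"z":1.09,"turn":0},{"x":0,"y":-0.54,"z":1.09,"turn":0},{"x":0,"y":-0.45,"z":1.13,"turn":0},{"x":0,"y":-0.45,"z":1.13,"turn":0},{"x":0,"y":-0.36,"z":1.17,"turn":0}]'>/dev/null; python3 -m crank '[{"x":0,"y":-0.35,"z":1.17,"turn":0},{"x":0,"y":-0.25,"z":1.2,"turn":0},{"x":0,"y":-0.24,"z":0.9,"turn":0},{"x":0,"y":0,"z":0.3,"turn":0},{"x":0,"y":0,"z":0,"turn":0}]'|grep -E "pos|force"; python3 -m crank '[{"x":0,"y":0,"z":0,"turn":0},{"x":0,"y":0,"z":0,"turn":0},{"x":0,"y":0,"z":0,"turn":0},{"x":0,"y":0,"z":0,"turn":0}]' 55|grep -E "pos|force|width"; python3 -m crank '[{"x":0,"y":0,"z":-2,"turn":0},{"x":0,"y":0,"z":-4,"turn":0},{"x":0,"y":0,"z":-4,"turn":0},{"x":0,"y":-4,"z":-4,"turn":0},{"x":0,"y":-4,"z":0,"turn":0}]'|grep -E "pos|force|width"; python3 -m crank '[{"x":0,"y":-3,"z":0,"turn":0},{"x":0,"y":0,"z":0,"turn":0},{"x":0,"y":0,"z":0,"turn":0},{"x":0,"y":0,"z":0,"turn":0}]' >/dev/null; python3 balls.py 0; python3 pic.py pics/a6.png
```

```text
tool_pos: [0.4736, 0.1836, -0.0074]
contact_force: [-8.5, -3.5, 19.9]
grasp_force: 63.2
tool_pos: [0.4721, 0.1825, -0.0109]
contact_force: [0.3, -1.0, 0.5]
gripper_width: 0.549
grasp_force: 0.0
tool_pos: [0.4527, 0.2555, 0.1317]
contact_force: [-0.1, 0.8, 0.1]
gripper_width: 0.551
grasp_force: 0.0
[60, -95, -8, 53, 57]
[60, -95, 32, 53, 58]
[61, 0, -30, 57, 40]
[63, 1, 7, 35, 39]
[63, 1, 44, 36, 40]
[62, 38, -33, 36, 40]
[62, 38, 4, 36, 41]
[65, 38, 44, 56, 41]
```

View pics/a6.png

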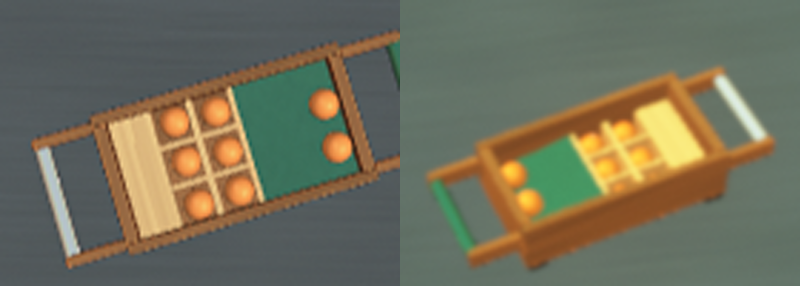

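The board is flat and free. There are six balls in the pockets and two in the channel at (325,104) and (338,148).

```bash
python3 -c "
from plant import manip
print(manip.job_done())"
```

```text
the job is handed in; nothing more can be done
None
```

The job is handed in: in the last camera images each of the six pockets holds one ball, the other two balls lie in the green channel, and the board is flat on the bench and released; the judge's verdict was not shown.

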